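# Scrub out the mixing beaker with a bottle brush

## Task

Scrub out the white mixing beaker with the teal band: take the bottle brush from its steel cup and give the inside of the beaker three full down-and-up strokes, each right down to the bottom and back up to about the rim. Then lower the brush back into its steel cup, bristles down, before letting go of it. Leave the beaker and the steel cup standing where they were and do not disturb the jar, the dental model or the glue bottle.

Things in the scene. Friction and masses are not known exactly. Their poses are not given: they have to be found in the camera images.
- brush: bottle brush, 200 mm long, about 70 g, upright in the steel cup, bristles down. Origin: centre of the flat lower end (tip); z runs up to the handle. z 0 to 62 mm: off-white head, firm core 32 mm in diameter, soft bristles 45 mm across (no resistance). Steel stem, diameter 8 mm, to z 120 mm, then a round blue handle, diameter 18 mm, z 120 to 200 mm, gripped from above.
- beaker: the beaker to scrub: loose white plastic mixing beaker with a teal band round it, open at the top, straight walls: 100 mm tall, 58 mm outside and 52 mm inside diameter, floor 5 mm thick, so 95 mm deep inside. Origin: centre of its underside; z up. About 300 g.
- holder: loose plain steel cup, open at the top, in which the brush stands: 80 mm tall, 58 mm outside and 52 mm inside diameter, floor 5 mm thick. Origin: centre of its underside; z up. About 500 g.
- jar: bystander: closed amber glass jar with a yellow cap, 56 mm in diameter, 70 mm tall. Origin: centre of its underside.
- model: bystander: cream plaster dental model on a yellow base, 60 x 70 mm, 40 mm tall. Origin: centre of its underside.
- bottle: bystander: small white glue bottle with a green cap, 40 mm in diameter, 100 mm tall. Origin: centre of its underside.
There are look-alikes about, which are no part of the job. There is more than one size of the brush; the job needs the smaller. Leave any purple look-alike of the beaker alone.

How it is judged:
On the way, in this order (a step that is already met when the one before it is completed fails the run):
1. first stroke down: the brush's tip is within 15 mm of the beaker's inner floor (z of brush in the frame of beaker between -0.005 and 0.02 m and horizontal distance between brush and beaker below 0.026 m and angle between brush's own z axis and vertical below 0.35 rad), for 0.05 s.
2. first stroke up: the brush's tip is at least 55 mm above the beaker's inner floor (z of brush in the frame of beaker above 0.06 m), for 0.05 s.
3. second stroke down: the brush's tip is within 15 mm of the beaker's inner floor (all of step 1), for 0.05 s.
4. second stroke up: the brush's tip is at least 55 mm above the beaker's inner floor (z of brush in the frame of beaker above 0.06 m), for 0.05 s.
5. third stroke down: the brush's tip is within 15 mm of the beaker's inner floor (all of step 3), for 0.05 s.
6. third stroke up: the brush's tip is at least 55 mm above the beaker's inner floor (z of brush in the frame of beaker above 0.06 m), for 0.05 s.
7. the brush, still held, is lowered into the steel cup until its tip is within 20 mm of the cup's inner floor (z of brush in the frame of holder between -0.005 and 0.025 m and horizontal distance between brush and holder below 0.03 m and contact force between the fingers and brush above 0.3 N), for 0.05 s.
At the end, for the whole second after the job is handed in: The brush is released, at rest in the steel cup, bristles down, tip within 20 mm of its floor and 30 mm of its axis, leaning at most 0.6 rad; beaker and cup stand upright (0.1 rad) on the table, at rest, within 35 mm of their starts; jar, model and bottle within 30 mm of theirs (z of brush in the frame of holder between -0.005 and 0.025 m and horizontal distance between brush and holder below 0.03 m and angle between brush's own z axis and vertical below 0.6 rad and linear speed of each of brush, beaker, holder below 0.03 m/s and angle between each of beaker, holder's own z axis and vertical below 0.1 rad and height (world z) of each of beaker, holder below 0.01 m and distance of each of beaker, holder from where it was at the start of the episode below 0.035 m and distance of each of jar, model, bottle from where it was at the start of the episode below 0.03 m); the robot touches nothing.
It fails at once if the beaker or the steel cup is tipped by more than 0.35 rad (angle between any of beaker, holder's own z axis and vertical above 0.35 rad).
It fails at once if the jar, the dental model or the bottle is pushed more than 30 mm from its place (distance of any of jar, model, bottle from where it was at the start of the episode above 0.03 m).
It also fails if it takes over 56 s, if anything falls off the work surface, if the arm or the gripper's body presses on something with over 40 N, if the wrist force passes 120 N, or if a joint passes its speed limit or range.

## Robot

A 7-joint arm with a two-finger parallel gripper is mounted at the origin on the work surface. World frame = base frame: x ahead of the robot, y to its left, z up, the work surface at z = 0. Lengths are in m, angles in rad, forces in N, time in s.
With the tool pointing down it reaches from about 0.425 to 0.875 m from the base axis. Payload 4.7 kg.
Tool frame: the origin (TCP) lies midway between the tips of the shut fingers; the grasp point (between the pads) lies r.grip_depth behind it (r.grip_depth is the distance from the TCP to the grasp point, in m); z points along the fingers, y is the line along which they close (so a half turn about z gives the same grasp; the last joint's range is limited). The gripper opens to 85 mm and grips with 20 to 120 N. Pads are 22 mm wide; open, the fingers measure 114 mm over their backs; the gripper's body (76 mm by 85 mm) begins 54 mm behind the grasp point. The pads swing forward as they close: fully open they stand 13 mm farther back than shut.
Start: joints at [1.307, 0.321, -0.07, 1.45, 0.023, 1.371, -0.057], TCP at [0.178, -0.625, 0.231] pointing down, gripper open.
Joint ranges: [-2.86, 2.86], [-0.3, 2.09], [-1.38, 1.24], [0.06, 2.45], [-1.56, 4.7], [0.09, 2.05], [-2.69, 2.69]. Speed limits (rad/s): [2.57, 2.57, 3.14, 3.14, 3.14, 3.14, 3.14].

## Interface

Orientations are given as a unit quaternion [w, x, y, z].
In Python, from bench import r gives the robot as it stands.
- The arm moves only by the shell command python3 -m creep 'ROWS' [OPENING] [FORCE]. ROWS is JSON, a list of rows, each a list of 6 numbers: the shift along the world's x, y, z in cm, then the turn, a rotation vector about the world's x, y, z in rad. A call has 1 to 20 rows; each row is the pose to reach, as a shift and turn from the pose commanded when the call began; what a row does not reach only later rows make up. A row lasts 1/8 s, in which the tool goes at most 62.5 mm and 10.7 degrees, less where a joint would pass 70% of its speed; a pose out of reach is approached as far as the arm can. A call with a gripper value outside its range is refused whole. OPENING is the opening, from 0 (shut) to 1 (fully open), set as the call begins (- or left out, the last holds). The fingers move at their own pace and stop on an object; FORCE is the grip in N (left out, the last holds). Time passes only in rows, so rows that repeat a pose let the fingers close. It gives the time, the measured TCP pose, the force, the opening and the grip force at its end, in the units of the state.
- r.sense(): the state, without advancing time (a new reading comes with each control period).
- r.get_image(name): name is "side" or "top"; returns a dict with "img" (400x640x3 uint8, red, green, blue), "z_map" (400x640 float32, m along the optical axis (not along the pixel's ray), 0 where there is no reading), "mtx" (3x3 intrinsics, pixels), "R" (3x3) and "t" (3): a world point X has camera coordinates R X + t. Camera axes: x right, y down, z forward; pixel columns grow to the right and rows downward; lengths in m; the calibration is good to about 2 mm. A picture is of the moment at which its call begins.
- r.sign_off(): hands the job in; it is judged then, once.
The state is a dict: "time_s": time; "qpos": joint angles; "joint_velocities": joint speeds; "tau": joint torques, N m; "eef_pos": TCP position; "orientation": TCP orientation; "wrist_force": force on the tool from outside, world axes, zero at the start; "torque": the same for the moment, N m; "finger_gap": opening from 0.0 (shut) to 1.0 (fully open); "grip_force": force on a finger pad.
Only numpy, scipy, OpenCV 4.12 (cv2) and the standard library are available. Lean on these libraries where they do the work, as an engineer would, in place of code of your own. Each camera call takes 0.05 s, during which the arm holds its last target. There are 200 camera calls.

## Working session

There is one attempt and no reset: what is moved stays moved. The work goes in short steps, Python scripts to look and compute and a shell command to move; the robot and the scene stay as the last step left them, time stands still between calls to the robot, and variables do not carry over. Pictures are saved under pics/ and viewed, at most 10 in all, crops included, and the job is handed in when it is done.

```bash
mkdir -p pics; cat > h.py <<'E'
import numpy as np, cv2
from bench import r
def cap(n,f):
    d=r.get_image(n); cv2.imwrite('pics/'+f+'.png',d['img'][...,::-1]); np.savez('pics/'+f,**d); return d
def cloud(d):
    z=d['z_map']; v,u=np.mgrid[:z.shape[0],:z.shape[1]]
    K=d['mtx']; p=np.stack([(u-K[0,2])/K[0,0]*z,(v-K[1,2])/K[1,1]*z,z],-1)
    return (p-d['t'])@d['R']
E
python3 -c "
from h import *
cap('top','t0');cap('side','s0');s=r.sense();print(s,r.grip_depth)"
```

```text
{'time_s': 0.1, 'qpos': array([ 1.30708046,  0.32174447, -0.07006662,  1.45156811,  0.02258254,
        1.37081571, -0.05692077]), 'joint_velocities': array([-1.47930262e-03, -4.63811356e-04, -1.10686420e-03, -4.20912187e-03,
       -8.81364608e-04,  7.64551317e-05,  5.81519000e-04]), 'tau': array([ 1.17828341e-05, -4.94877434e+01, -3.84042347e-01, -3.15212023e+01,
        1.30141707e-02,  7.33970170e-03, -2.69867883e-05]), 'eef_pos': array([ 0.17807951, -0.62461652,  0.23032801]), 'orientation': array([-8.59436622e-04,  9.90368334e-01,  1.38455040e-01, -1.62445284e-04]), 'wrist_force': array([-0.51318306,  0.5814727 ,  0.71533817]), 'torque': array([-0.05158883,  0.00396784,  0.03952186]), 'grip_force': 0.0, 'finger_gap': 1.0013611278523338} 0.0187
```

View pics/t0.png

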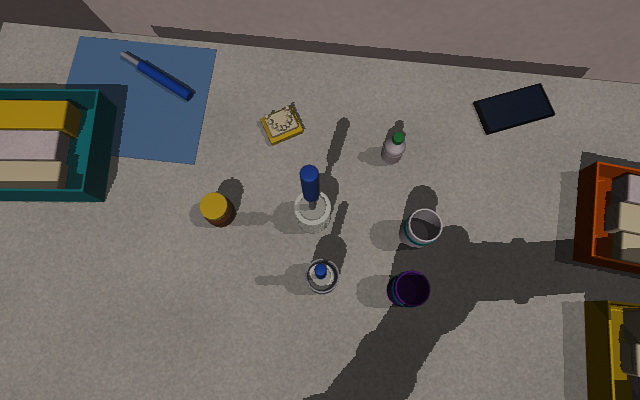

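View pics/s0.png

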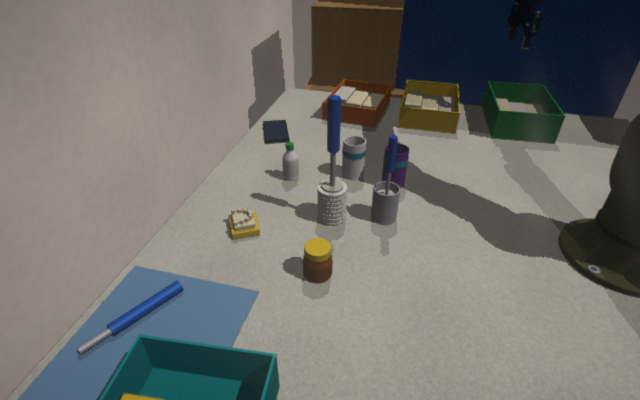

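Top: small brush (320,270) in the plain steel cup (322,277). Large brush (310,183) stands in the white perforated cup (313,210). Teal-banded beaker is at (423,228), the purple one at (410,289), jar (215,208), model (282,124), bottle (394,147). The side view agrees. Now measuring.

```bash
cat > m.py <<'E'
from h import *
from scipy.optimize import least_squares
def fit(P):
    f=least_squares(lambda q:np.hypot(P[:,0]-q[0],P[:,1]-q[1])-q[2],[*P[:,:2].mean(0),.028],loss='soft_l1',f_scale=.002); return f.x.round(4),len(P)
def near(C,c,zl,zh,R=.05):
    P=C.reshape(-1,3); k=(P[:,2]>zl)&(P[:,2]<zh)&(np.hypot(P[:,0]-c[0],P[:,1]-c[1])<R); return P[k]
if __name__=='__main__':
    D={n:np.load('pics/'+f+'.npz') for n,f in (('top','t0'),('side','s0'))}
    C={n:cloud(d) for n,d in D.items()}
    for nm,(u,v) in dict(brush=(320,270),cup=(322,288),beaker=(423,244),purple=(410,304),big=(310,183),bigcup=(313,226),jar=(215,205),model=(282,124),bottle=(398,137)).items():
        print(nm,np.median(C['top'][v-2:v+3,u-2:u+3].reshape(-1,3),0).round(3))
    a=C['top'][270,320]
    for n in C:
        print(n,'cup rim',fit(near(C[n],a,.070,.085,.045)))
        for z in (.13,.15,.17,.19,.21): 
            P=near(C[n],a,z-.01,z+.01,.06); print(' handle',z,fit(P) if len(P)>5 else None, P.mean(0).round(4) if len(P) else '')
        b=C['top'][244,423]; print(n,'beaker rim',fit(near(C[n],b,.092,.106,.07)), 'wall', fit(near(C[n],b,.03,.09,.07)))
E
python3 m.py
```

```text
brush [ 0.473 -0.006  0.204]
cup [ 0.455 -0.011  0.062]
beaker [ 0.549 -0.177  0.077]
purple [ 0.444 -0.159  0.075]
big [0.579 0.019 0.279]
bigcup [0.559 0.017 0.071]
jar [0.577 0.195 0.069]
model [0.761 0.103 0.031]
bottle [ 0.73  -0.116  0.099]
top cup rim (array([ 0.4752, -0.009 ,  0.0271]), 204)
 handle 0.13 None [ 0.4675 -0.0041  0.1338]
 handle 0.15 (array([ 0.4748, -0.0064,  0.0089]), 10) [ 0.468  -0.0084  0.1459]
 handle 0.17 (array([ 0.4747, -0.0065,  0.0088]), 12) [ 0.4679 -0.0073  0.1687]
 handle 0.19 (array([ 0.4748, -0.0064,  0.0089]), 11) [ 0.4676 -0.0081  0.1906]
 handle 0.21 (array([ 0.4748, -0.0065,  0.0061]), 122) [ 0.4747 -0.0065  0.204 ]
top beaker rim (array([ 0.5745, -0.1723,  0.0285]), 326) wall (array([ 0.5742, -0.1719,  0.0283]), 729)
side cup rim (array([ 0.4766, -0.0077,  0.027 ]), 242)
 handle 0.13 (array([ 0.4756, -0.0063,  0.0084]), 50) [4.753e-01 2.000e-04 1.319e-01]
 handle 0.15 (array([ 0.4754, -0.0059,  0.0084]), 75) [4.752e-01 4.000e-04 1.498e-01]
 handle 0.17 (array([ 0.4754, -0.0061,  0.0085]), 74) [4.752e-01 3.000e-04 1.696e-01]
 handle 0.19 (array([ 0.4755, -0.0072,  0.0092]), 84) [4.751e-01 2.000e-04 1.897e-01]
 handle 0.21 (array([ 0.4752, -0.0051,  0.0069]), 42) [ 0.475  -0.0031  0.2033]
side beaker rim (array([ 0.5769, -0.1712,  0.0277]), 157) wall (array([ 0.5773, -0.1716,  0.0282]), 636)
```

Brush is upright at (0.475, -0.0065), top z 0.204 (expected 0.205). Cup centre is (0.4755, -0.0085) and beaker (0.5755, -0.172), radius 28 mm as given. Moving above the brush.

```bash
python3 -m creep '[[0,0,3,0,0,0],[3,5,4,0,0,0],[6,10,4,0,0,0],[9,15,4,0,0,0],[11,20,4,0,0,0],[13.5,25,4,0,0,0],[16,30,4,0,0,0],[18,35,4,0,0,0],[20,40,4,0,0,0],[22.5,45,4,0,0,0],[25,50,4,0,0,0],[27,55,4,0,0,0],[28.5,59,4,0,0,0],[29.7,61.8,4,0,0,0],[29.7,61.8,4,0,0,0],[29.7,61.8,4,0,0,0],[29.7,61.8,4,0,0,0],[29.7,61.8,4,0,0,0]]' 1 20
```

```text
time_s: 2.35
eef_pos: [0.475, -0.0081, 0.2713]
orientation: [0.0, 0.99, 0.138, -0.0]
wrist_force: [-0.9, 0.0, 0.2]
finger_gap: 0.997
grip_force: 0.0
```

```bash
python3 -m creep '[[0,0.1,-2,0,0,0],[0,0.1,-4,0,0,0],[0,0.1,-6,0,0,0],[0,0.1,-8,0,0,0],[0,0.1,-10,0,0,0],[0,0.1,-11.5,0,0,0],[0,0.1,-12.3,0,0,0],[0,0.1,-12.3,0,0,0],[0,0.1,-12.3,0,0,0]]' && python3 -m creep '[[0,0,0,0,0,0],[0,0,0,0,0,0],[0,0,0,0,0,0],[0,0,0,0,0,0],[0,0,0,0,0,0],[0,0,0,0,0,0],[0,0,0,0,0,0],[0,0,0,0,0,0],[0,0,0,0,0,0],[0,0,0,0,0,0]]' 0 60
```

```text
time_s: 3.48
eef_pos: [0.4758, -0.0061, 0.149]
orientation: [0.0, 0.99, 0.138, 0.001]
wrist_force: [0.0, -0.4, 0.7]
finger_gap: 0.996
grip_force: 0.0
time_s: 4.72
eef_pos: [0.4755, -0.0062, 0.1486]
orientation: [0.0, 0.99, 0.138, 0.0]
wrist_force: [0.6, -0.4, 3.1]
finger_gap: 0.196
grip_force: 58.4
```

```bash
python3 -m creep '[[0,0,1,0,0,0],[0,0,3,0,0,0],[0,0,5,0,0,0],[0,0,7,0,0,0],[0,0,9,0,0,0],[0,0,11,0,0,0],[0,0,12.5,0,0,0],[0,0,13,0,0,0],[0,0,13,0,0,0],[0,0,13,0,0,0]]' && python3 - <<'E'
from h import *
from m import near,fit
d=cap('side','s1');C=cloud(d)
cv2.imwrite('pics/s1c.png',cv2.resize(d['img'][40:290,220:500,::-1],None,fx=2,fy=2))
t=cap('top','t1')
a=(.475,-.007)
for z in (.14,.15,.16,.17,.18,.19,.2,.21,.225,.24): 
    P=near(C,a,z-.005,z+.005,.04); print(z,fit(P) if len(P)>5 else '')
P=near(C,a,.1,.3,.022);print('minz',np.percentile(P[:,2],[0,1,5]))
for n,D in(('side',C),('top',cloud(t))): print(n,fit(near(D,a,.07,.085,.045)))
E
```

```text
time_s: 5.98
eef_pos: [0.4748, -0.0061, 0.2776]
orientation: [-0.0, 0.99, 0.138, -0.001]
wrist_force: [-1.3, 0.6, -1.2]
finger_gap: 0.194
grip_force: 58.5
0.14 (array([ 0.4747, -0.0062,  0.0218]), 88)
0.15 (array([ 0.4749, -0.006 ,  0.0214]), 114)
0.16 (array([ 0.4747, -0.007 ,  0.0221]), 83)
0.17 (array([ 0.4744, -0.0065,  0.0218]), 93)
0.18 (array([ 0.4748, -0.0076,  0.0222]), 124)
0.19 (array([ 0.4744, -0.0041,  0.0185]), 156)
0.2 (array([ 0.4748, -0.0083,  0.0111]), 77)
0.21 (array([ 0.4752, -0.004 ,  0.0025]), 17)
0.225 (array([-7.2093, 14.5448, 16.4523]), 19)
0.24 (array([ 0.4745, -0.003 ,  0.0024]), 21)
minz [0.13473046 0.13912479 0.146579  ]
side (array([ 0.4765, -0.0073,  0.0272]), 242)m.py:4: RuntimeWarning: Mean of empty slice.
  f=least_squares(lambda q:np.hypot(P[:,0]-q[0],P[:,1]-q[1])-q[2],[*P[:,:2].mean(0),.028],loss='soft_l1',f_scale=.002); return f.x.round(4),len(P)
  ret = um.true_divide(
Traceback (most recent call last):
  File "m.py", line 4, in fit
    f=least_squares(lambda q:np.hypot(P[:,0]-q[0],P[:,1]-q[1])-q[2],[*P[:,:2].mean(0),.028],loss='soft_l1',f_scale=.002); return f.x.round(4),len(P)
ValueError: Initial guess is outside of provided bounds
```

View pics/s1c.png

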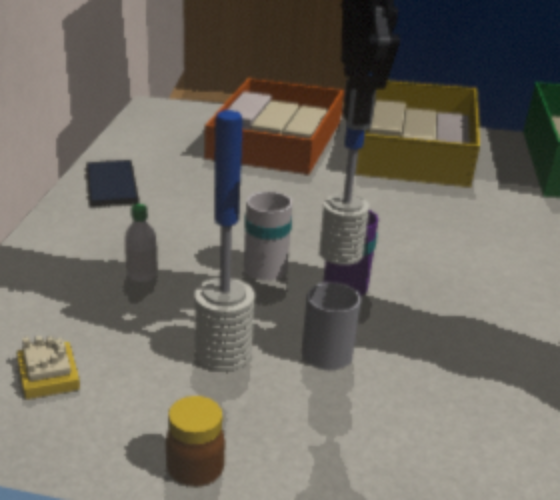

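Crop: the brush hangs straight (head at 345,230) above the empty cup (332,325), which is unmoved; the tip at z≈0.135 matches. Now over to the beaker.

```bash
python3 -m creep '[[1,-2,0,0,0,0],[2.5,-4.5,0,0,0,0],[4,-7,0,0,0,0],[5.5,-9.5,0,0,0,0],[7,-12,0,0,0,0],[8.5,-14,0,0,0,0],[9.5,-15.5,0,0,0,0],[10.1,-16.5,0,0,0,0],[10.1,-16.5,0,0,0,0],[10.1,-16.5,0,0,0,0],[10.1,-16.5,0,0,0,0],[10.1,-16.5,0,0,0,0]]' && python3 - <<'E'
from h import *
from m import near,fit
C=cloud(cap('side','s2'))
for z in (.14,.15,.16,.17,.18):
    P=near(C,(.5757,-.172),z-.005,z+.005,.04); print(z,fit(P))
P=near(C,(.5757,-.172),.12,.3,.022);print(P[:,2].min(), fit(near(C,(.5757,-.172),.03,.102,.05)))
print(r.sense()['eef_pos'])
E
```

```text
time_s: 7.58
eef_pos: [0.5762, -0.1706, 0.2787]
orientation: [0.0, 0.99, 0.139, 0.0]
wrist_force: [-0.0, -0.1, -0.7]
finger_gap: 0.191
grip_force: 58.5
0.14 (array([ 0.5761, -0.1714,  0.0222]), 60)
0.15 (array([ 0.5763, -0.1715,  0.0219]), 79)
0.16 (array([ 0.5763, -0.171 ,  0.0215]), 74)
0.17 (array([ 0.5762, -0.1703,  0.0214]), 64)
0.18 (array([ 0.576 , -0.1699,  0.0205]), 81)
0.13575470007622292 (array([ 0.578 , -0.1713,  0.0276]), 737)
[ 0.57615405 -0.17071749  0.27861435]
```

```bash
python3 -m creep '[[0,0,-2,0,0,0],[0,0,-4,0,0,0],[0,0,-6,0,0,0],[0,0,-8,0,0,0],[0,0,-10,0,0,0],[0,0,-11.5,0,0,0],[0,0,-12.4,0,0,0],[0,0,-12.4,0,0,0],[0,0,-12.4,0,0,0],[0,0,-12.4,0,0,0]]'; python3 - <<'E'
from h import *
from m import near,fit
C=cloud(cap('side','s3')); print(fit(near(C,(.5757,-.172),.03,.102,.045)))
P=near(C,(.5757,-.172),.105,.3,.022); print(fit(near(C,(.5757,-.172),.108,.122,.02)))
E
```

```text
time_s: 8.88
eef_pos: [0.5768, -0.1712, 0.1551]
orientation: [0.0, 0.99, 0.138, 0.001]
wrist_force: [-0.7, 0.5, -1.4]
finger_gap: 0.194
grip_force: 58.5
(array([ 0.578 , -0.1714,  0.0275]), 723)
(array([-4.9592, 15.8504, 16.9478]), 18)
```

```bash
python3 -m creep '[[0,0,-0.2,0,0,0],[0,0,-0.2,0,0,0],[0,0,2,0,0,0],[0,0,4,0,0,0],[0,0,6,0,0,0],[0,0,8,0,0,0],[0,0,8.8,0,0,0],[0,0,8.8,0,0,0],[0,0,8.8,0,0,0],[0,0,7,0,0,0],[0,0,5,0,0,0],[0,0,3,0,0,0],[0,0,1,0,0,0],[0,0,-0.2,0,0,0],[0,0,-0.2,0,0,0],[0,0,-0.2,0,0,0],[0,0,-0.2,0,0,0]]' && python3 -m creep '[[0,0,2,0,0,0],[0,0,4,0,0,0],[0,0,6,0,0,0],[0,0,8,0,0,0],[0,0,9,0,0,0],[0,0,9,0,0,0],[0,0,9,0,0,0],[0,0,7,0,0,0],[0,0,5,0,0,0],[0,0,3,0,0,0],[0,0,1,0,0,0],[0,0,0,0,0,0],[0,0,0,0,0,0],[0,0,0,0,0,0],[0,0,0,0,0,0]]'
```

```text
time_s: 11.05
eef_pos: [0.5769, -0.1712, 0.1534]
orientation: [0.0, 0.99, 0.138, 0.001]
wrist_force: [-0.3, -0.3, -1.3]
finger_gap: 0.192
grip_force: 58.6
time_s: 12.92
eef_pos: [0.5768, -0.1712, 0.1533]
orientation: [0.0, 0.99, 0.138, 0.001]
wrist_force: [-0.7, -0.3, -1.3]
finger_gap: 0.193
grip_force: 58.6
```

```bash
python3 -m creep '[[0,0,2,0,0,0],[0,0,4,0,0,0],[0,0,6,0,0,0],[0,0,8,0,0,0],[0,0,9,0,0,0],[0,0,9,0,0,0],[0,0,11,0,0,0],[0,0,12.6,0,0,0],[0,0,12.6,0,0,0]]' && python3 -m creep '[[-1,2,0,0,0,0],[-2.5,4.5,0,0,0,0],[-4,7,0,0,0,0],[-5.5,9.5,0,0,0,0],[-7,12,0,0,0,0],[-8.5,14,0,0,0,0],[-9.5,15.5,0,0,0,0],[-10.1,16.4,0,0,0,0],[-10.1,16.4,0,0,0,0],[-10.1,16.4,0,0,0,0],[-10.1,16.4,0,0,0,0],[-10.1,16.4,0,0,0,0]]'; python3 - <<'E'
from h import *
from m import near,fit
C=cloud(cap('side','s4')); a=(.4755,-.008)
for z in (.14,.16,.18): print(fit(near(C,a,z-.005,z+.005,.04)))
print(near(C,a,.11,.3,.022)[:,2].min(),'cup',fit(near(C,a,.07,.085,.045)),'beaker',fit(near(C,(.5757,-.172),.03,.102,.05)))
E
```

```text
time_s: 14.05
eef_pos: [0.5773, -0.1711, 0.2804]
orientation: [0.001, 0.99, 0.139, 0.002]
wrist_force: [-0.3, 0.1, -0.8]
finger_gap: 0.191
grip_force: 58.6
time_s: 15.55
eef_pos: [0.4754, -0.0075, 0.2782]
orientation: [-0.0, 0.99, 0.138, -0.0]
wrist_force: [0.0, 0.2, -0.8]
finger_gap: 0.194
grip_force: 58.6
(array([ 0.4755, -0.0078,  0.0219]), 88)
(array([ 0.4756, -0.0083,  0.0221]), 91)
(array([ 0.4756, -0.0084,  0.0221]), 115)
0.13528767397724534 cup (array([ 0.4764, -0.0074,  0.0273]), 243) beaker (array([ 0.5779, -0.1713,  0.0276]), 743)
```

```bash
python3 -m creep '[[0,0,-2,0,0,0],[0,0,-4,0,0,0],[0,0,-6,0,0,0],[0,0,-8,0,0,0],[0,0,-10,0,0,0],[0,0,-11.5,0,0,0],[0,0,-12.4,0,0,0],[0,0,-12.8,0,0,0],[0,0,-12.8,0,0,0],[0,0,-12.8,0,0,0],[0,0,-12.8,0,0,0]]'
```

```text
time_s: 16.98
eef_pos: [0.4755, -0.0071, 0.1508]
orientation: [0.0, 0.99, 0.138, 0.0]
wrist_force: [0.5, -0.8, -1.4]
finger_gap: 0.191
grip_force: 58.6
```

```bash
python3 -m creep '[[0,0,-0.1,0,0,0],[0,0,-0.2,0,0,0],[0,0,-0.2,0,0,0],[0,0,-0.2,0,0,0]]' && python3 -m creep '[[0,0,0,0,0,0],[0,0,0,0,0,0],[0,0,0,0,0,0],[0,0,0,0,0,0],[0,0,0,0,0,0],[0,0,0,0,0,0],[0,0,0,0,0,0],[0,0,0,0,0,0],[0,0,0,0,0,0],[0,0,0,0,0,0]]' 1 && python3 -m creep '[[0,0,1,0,0,0],[0,0,2,0,0,0],[0,0,4,0,0,0],[0,0,6,0,0,0],[0,0,8,0,0,0],[0,0,10,0,0,0],[0,0,12,0,0,0],[0,0,14,0,0,0],[0,0,14,0,0,0],[0,0,14,0,0,0],[0,0,14,0,0,0],[0,0,14,0,0,0]]'; python3 - <<'E'
from h import *
from m import near,fit
d=cap('side','s5');C=cloud(d); a=(.4755,-.008)
cv2.imwrite('pics/s5c.png',cv2.resize(d['img'][40:290,220:500,::-1],None,fx=2,fy=2))
for z in (.13,.16,.19): print(fit(near(C,a,z-.01,z+.01,.05)))
print(near(C,a,.1,.22,.03)[:,2].max(),'cup',fit(near(C,a,.07,.085,.045)),'beaker',fit(near(C,(.5757,-.172),.03,.102,.05)))
E
```

```text
time_s: 17.48
eef_pos: [0.4754, -0.0071, 0.1486]
orientation: [0.0, 0.99, 0.138, 0.0]
wrist_force: [-0.5, -0.4, 1.3]
finger_gap: 0.194
grip_force: 58.9
time_s: 18.73
eef_pos: [0.4752, -0.0071, 0.1484]
orientation: [0.0, 0.99, 0.138, -0.0]
wrist_force: [-0.4, 0.3, 0.4]
finger_gap: 1.002
grip_force: 0.0
time_s: 20.23
eef_pos: [0.4749, -0.0071, 0.2877]
orientation: [-0.0, 0.99, 0.139, -0.001]
wrist_force: [0.6, -0.3, 0.7]
finger_gap: 0.995
grip_force: 0.0
(array([ 0.4757, -0.0079,  0.009 ]), 54)
(array([ 0.4757, -0.007 ,  0.0085]), 75)
(array([ 0.4757, -0.0073,  0.0085]), 79)
0.2054248648689412 cup (array([ 0.4767, -0.0077,  0.0271]), 243) beaker (array([ 0.5779, -0.1712,  0.0276]), 738)
```

View pics/s5c.png

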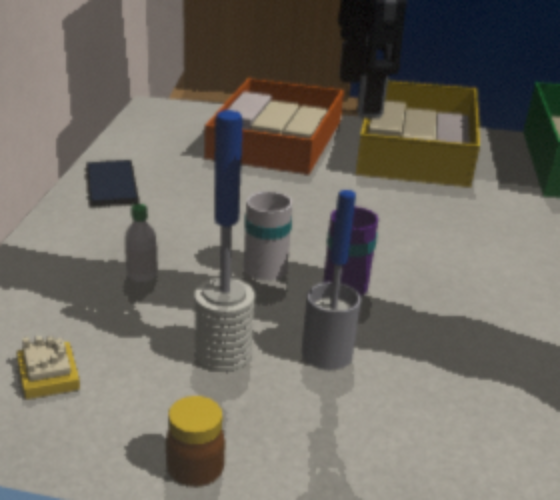

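The brush (345,230) stands upright in the steel cup (332,325), clear of the gripper, and everything else is in place.

```bash
python3 -c "
from bench import r
print(r.sign_off())"
```

```text
the job is handed in; nothing more can be done
None
```

I gave the teal-banded beaker three full strokes and put the small brush back upright in its steel cup. The final check showed the beaker and cup where they started and nothing else visibly moved. I handed the job in at about 20 s; no verdict came back.

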